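# Close up a rotary DC isolator and hold its handle home

## Task

Close up the solar isolator: fit its loose grey cover over the two brass posts of the base so that it sits flush all round, then line up the red handle with the D-shaped switch shaft, flat to flat, and push it down the shaft against the sprung seal until its skirt meets the cover. The handle's grub screw is not tightened yet and the seal would lift it off again, so finish with the handle still held and pressed fully home, cover flush beneath it. Leave the screwdriver, junction box and solder spool where they lie.

Things in the scene. Friction and masses are not known exactly. Their poses are not given: they have to be found in the camera images.
- isolator: Fixed base: plywood board 180 x 100 x 12 mm with a grey open-topped enclosure, 120 (x) by 62 (y) mm, its rim 50 mm above the board's underside. Origin: centre of the board's underside, on the shaft axis; z up; black cable glands point to -x. Brass posts, 8 mm in diameter, stand at (+48, +20) and (-48, -20) mm from the axis, 16 mm above the rim; their last 5 mm taper to 4 mm.
- cover_seat (a point): Point on the isolator's shaft axis at rim height (50 mm above the isolator's origin), axes as the isolator: where the cover's origin lies, upright, when it is seated.
- shaft_tip (a point): Tip of the steel D-shaft, on its axis, 92 mm above the isolator's origin (16 mm above the seated cover's top). 18 mm in diameter with one flat 2 mm from the axis, top edge slightly bevelled. z is up; x is the direction the flat faces. Its angle differs each time; it is very stiff to turn (about 1 Nm).
- seal_collar (a joint): Black sprung seal collar round the shaft, 31 mm in diameter: how far it is pressed down, in m. At 0 its top stands 6 mm above the top of the seated cover; the handle's underside touches it first. About 3 N starts it moving, rising to about 9 N at 0.006, where the handle's skirt meets the cover.
- cover: Loose grey cover, 120 (x) by 62 (y) by 26 mm high, 0.14 kg, right way up on the table. Origin: centre of its underside, z up. A 39 mm centre hole (yellow ring) clears shaft and seal; 10.5 mm through holes at (+48, +20) and (-48, -20) mm go over the posts; fits equally well turned half round. Take it by the long sides at mid-length. Seated, its top is 76 mm above the isolator's origin.
- handle: Loose red handle, 0.05 kg, standing on its skirt. Origin: centre of its underside, z up. Skirt 54 mm in diameter, 8 mm high; hub 36 mm in diameter up to 24 mm; above that a grip bar 50 mm long (x), 14 mm wide (y), from 24 to 44 mm up. White pointer stripe at the bar's +x end. Home, its origin is 76 mm above the isolator's origin.
- handle_pointer (a point): Top of the bar at the striped end, 24 mm along +x and 44 mm up from the handle's origin. The D-bore (20 mm deep from below, 0.9 mm wider all round than the shaft) has its flat towards this end, so the handle goes on one way round only: its x along the x of shaft_tip, within about 10 degrees.
- screwdriver: Bystander: red-handled screwdriver, 231 mm long, lying on the table beyond the work.
- junction_box: Bystander: black junction box 100 x 64 x 25 mm beyond the work.
- solder_spool: Bystander: white spool of solder, 54 mm in diameter, 32 mm high, beyond the work.
There are look-alikes about, which are no part of the job. Of the things that look like the handle, the larger one is meant.

How it is judged:
On the way, in this order (a step that is already met when the one before it is completed fails the run):
1. the cover sits flush on the base over both posts, let go, with the handle not yet on the shaft (z of cover in the frame of isolator below 0.052 m and horizontal distance between cover and cover_seat below 0.003 m and angle between cover's own z axis and vertical below 0.03 rad and angle between the x axis of cover and the x axis of isolator, either way round below 0.06 rad and contact force between the fingers and cover below 0.1 N and horizontal distance between handle and shaft_tip above 0.03 m), for 0.2 s.
2. the handle is keyed onto the D-shaft, pointer end over the flat (z of handle in the frame of shaft_tip below -0.006 m and horizontal distance between handle and shaft_tip below 0.003 m and x of handle_pointer in the frame of shaft_tip above 0.0225 m), for 0.1 s.
At the end, for the whole second after the job is handed in: Through the last second the cover is flush (2 mm in height, 3 mm sideways, 0.06 rad), the handle is on the D-shaft, pointer over the flat, upright, within 2 mm of meeting the cover, the collar pressed down over 4 mm, and the fingers still bear on the handle with over 3 N (z of cover in the frame of isolator below 0.052 m and horizontal distance between cover and cover_seat below 0.003 m and angle between cover's own z axis and vertical below 0.03 rad and angle between the x axis of cover and the x axis of isolator, either way round below 0.06 rad and z of handle in the frame of isolator below 0.078 m and horizontal distance between handle and shaft_tip below 0.003 m and angle between handle's own z axis and vertical below 0.06 rad and x of handle_pointer in the frame of shaft_tip above 0.0225 m and value of joint seal_collar above 0.004 m and contact force between the fingers and handle above 3 N and linear speed of handle below 0.02 m/s); the arm keeps its last pose, push and grip.
It fails at once if the screwdriver, junction box or solder spool is shifted by more than 3 cm (distance of any of screwdriver, junction_box, solder_spool from where it was at the start of the episode above 0.03 m).
It also fails if it takes over 58 s, if anything falls off the work surface, if the arm or the gripper's body presses on something with over 40 N, if the wrist force passes 120 N, or if a joint passes its speed limit or range.

## Robot

A 6-joint arm with a two-finger parallel gripper is mounted at the origin on a cart in front of the work surface, level with it; the furniture and walls round the work are solid. World frame = base frame: x ahead of the robot, y to its left, z up, the work surface at z = 0. Lengths are in m, angles in rad, forces in N, time in s.
With the tool pointing down it reaches from about 0.35 to 1 m from the base axis. Payload 7.1 kg.
Tool frame: the origin (TCP) lies between the finger pads; the fingertips stand 22 mm ahead of it and the grasp point (between the pads) lies 3 mm ahead of it; z points along the fingers, y is the line along which they close (so a half turn about z gives the same grasp; the last joint's range is limited). The gripper opens to 85 mm and grips with 20 to 120 N. Pads are 22 mm wide; open, the fingers measure 114 mm over their backs; the gripper's body (76 mm by 85 mm) begins 54 mm behind the grasp point. The pads swing forward as they close: fully open they stand 13 mm farther back than shut.
Start: joints at [1.254, 0.423, 1.63, -0, 1.089, -0.019], TCP at [0.183, 0.597, 0.253] pointing down, gripper open.
Joint ranges: [-3, 3], [-0.9, 2.11], [0.09, 2.58], [-1.31, 4.45], [0.11, 2.69], [-2.54, 2.54]. Speed limits (rad/s): [2.39, 2.39, 3.01, 3.14, 3.14, 3.14].

## Interface

Orientations are given as a rotation vector (axis times angle).
In Python, from rig import manip gives the robot as it stands. The module is installed in compiled form; this text tells all that it offers. Calls block until the motion is done:
- manip.move_to(position, orientation): joint-space move of the TCP to a pose.
- manip.servo_line(position, orientation=None, rate=0.15): straight line of the TCP; orientation=None keeps the orientation; rate is the mean speed in m/s.
- manip.set_joints(angles): joint-space move.
- manip.command_gripper(opening, f_grip=None): finger opening in m; f_grip is the grip in N (None keeps the last); returns when the fingers have stopped.
- manip.hold(seconds).
- manip.solve_ik(position, orientation): joint angles nearest the present ones, or None.
- manip.camera(name): name is "scene" or "top" or "wrist"; returns a dict with "image" (400x640x3 uint8, red, green, blue), "fx", "fy", "cx", "cy" (pixels), "cam_to_world" (4x4, takes a point from camera to world coordinates); the wrist camera has in their place "mount" (4x4, takes a point from camera to tool coordinates, whose origin is the TCP and whose axes are the flange's). Camera axes: x right, y down, z forward; pixel columns grow to the right and rows downward; lengths in m; the calibration is good to about 2 mm. A picture is of the moment at which its call begins: read the wrist's pose just before it. There is no depth.
A pose or a line that the arm cannot do raises manip.IKError and nothing moves.
- manip.sign_off(): hands the job in; it is judged then, once.
Readings, each from a call of its own:
- manip.get_time(): time.
- manip.get_joint_positions(): joint angles.
- manip.get_joint_vel(): joint speeds.
- manip.get_tau(): joint torques, N m.
- manip.get_position(): TCP position.
- manip.get_ee_rot(): TCP orientation.
- manip.get_contact_force(): force on the tool from outside, world axes, zero at the start.
- manip.get_torque(): the same for the moment, N m.
- manip.get_width(): finger opening in m.
- manip.get_grip_force(): force on a finger pad.
Only numpy, scipy, OpenCV 4.12 (cv2) and the standard library are available. Lean on these libraries where they do the work, as an engineer would, in place of code of your own. Each camera call takes 0.05 s, during which the arm holds its last target. There are 200 camera calls.

## Working session

There is one attempt and no reset: what is moved stays moved. The work goes in short steps, each a Python script; the robot and the scene stay as the last script left them, time stands still between calls to the robot, and variables do not carry over. Pictures are saved under pics/ and viewed, at most 10 in all, crops included, and the job is handed in when it is done.

```bash
mkdir -p pics; cat > h.py <<'E'
import numpy as np, cv2
from rig import manip
from scipy.spatial.transform import Rotation as R
def snap(name, fn=None):
    p=np.array(manip.get_position()); r=np.array(manip.get_ee_rot())
    c=manip.camera(name)
    if name=="wrist":
        T=np.eye(4);T[:3,:3]=R.from_rotvec(r).as_matrix();T[:3,3]=p
        c["cam_to_world"]=T@np.array(c["mount"])
    if fn: cv2.imwrite(fn,c["image"][:,:,::-1])
    return c
def ray(c,u,v,z):
    T=np.array(c["cam_to_world"]);d=T[:3,:3]@np.array([(u-c["cx"])/c["fx"],(v-c["cy"])/c["fy"],1.])
    return T[:3,3]+d*(z-T[2,3])/d[2]
def proj(c,P):
    q=np.linalg.inv(np.array(c["cam_to_world"]))@np.append(P,1);return c["fx"]*q[0]/q[2]+c["cx"],c["fy"]*q[1]/q[2]+c["cy"]
def down(yaw): # tool z down, tool y axis (closing) at angle yaw+90deg; tool x along yaw
    c,s=np.cos(yaw),np.sin(yaw)
    return R.from_matrix(np.array([[c,s,0],[s,-c,0],[0,0,-1]])).as_rotvec()
E
python3 - <<'E'
from h import *
import pickle
a=snap("top","pics/top.png");b=snap("scene","pics/scene.png")
pickle.dump((a,b),open("s.pkl","wb"))
print(np.round(a["cam_to_world"],3),a["fx"],np.round(b["cam_to_world"],3),manip.get_ee_rot())
E
```

```text
[[-0.012 -0.997  0.08   0.484]
 [-1.     0.013  0.008 -0.006]
 [-0.009 -0.08  -0.997  1.498]
 [ 0.     0.     0.     1.   ]] 515.9687422119996 [[-0.83  -0.396  0.393  0.198]
 [-0.557  0.564 -0.61   0.648]
 [ 0.02  -0.725 -0.689  0.832]
 [ 0.     0.     0.     1.   ]] [-4.65915793e-01 -3.10663243e+00  2.08681115e-03]
```

View pics/top.png

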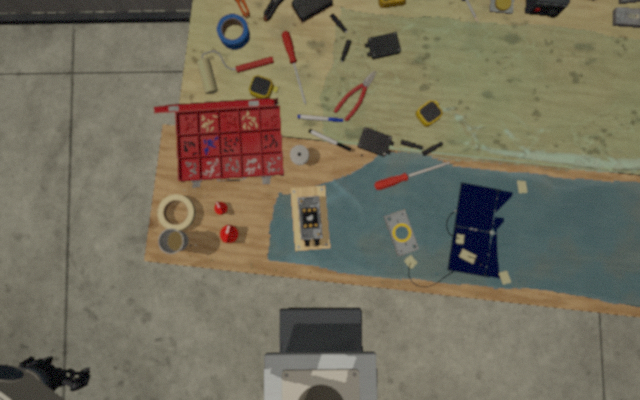

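View pics/scene.png

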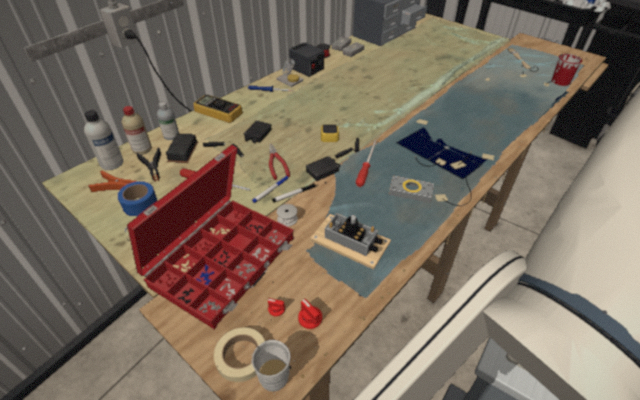

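The top view shows the isolator at (310,218), the cover at (402,232), and two red handle-like things. They are a small one at (221,208) and a larger one at (229,234), which is at (310,315) in the scene view. By the description the larger one is the handle. I'll look at each from close by, which also gives the enlarged view of the two knobs.

```bash
python3 - <<'E'
from h import *
import pickle
a,b=pickle.load(open("s.pkl","rb"))
print(np.round(b and np.array(manip.camera("wrist")["mount"]),3), manip.camera("wrist")["fx"])
P={}
for n,u,v,z in [("iso",310,218,.08),("cov",402,232,.026),("han",229,234,.03),("small",221,208,.02)]:
    P[n]=ray(a,u,v,z);print(n,P[n].round(3))
M=np.array(manip.camera("wrist")["mount"])
for n,q in [("han",.0),("iso",0.),("cov",0.)]:
    p=P[n]; yaw=np.arctan2(p[1],p[0])+np.pi/2
    Rm=R.from_rotvec(down(yaw)).as_matrix()
    h=.30 # tcp height
    camo=Rm@M[:3,3]; d=Rm@M[:3,2]
    s=(p[2]-(h+camo[2]))/d[2]
    t=np.array([*(p-camo-s*d)[:2],h])
    try: manip.move_to(t,down(yaw))
    except manip.IKError as e:
        print(n,"ik",t.round(3)); t=np.array([p[0],p[1],h]); manip.move_to(t,down(yaw))
    manip.hold(.2)
    c=snap("wrist",f"pics/w_{n}.png");pickle.dump(c,open(f"w_{n}.pkl","wb"))
    print(n,t.round(3),manip.get_time())
ims=[cv2.imread(f"pics/w_{n}.png") for n in ("han","iso","cov")]
cv2.imwrite("pics/m.png",cv2.resize(np.vstack([np.hstack(ims[:2]),np.hstack([ims[2],ims[2]*0])]),(800,500),interpolation=cv2.INTER_AREA))
E
```

```text
[[-0.    -0.964 -0.265  0.068]
 [ 1.    -0.     0.    -0.001]
 [-0.    -0.265  0.964 -0.122]
 [ 0.     0.     0.     1.   ]] 313.78252688348135
iso [0.531 0.023 0.08 ]
cov [ 0.49  -0.237  0.026]
han [0.49  0.254 0.03 ]
small [0.565 0.279 0.02 ]
han [0.473 0.289 0.3  ] 2.0667
iso [0.531 0.048 0.3  ] 3.2917
cov [ 0.509 -0.202  0.3  ] 4.525
```

View pics/m.png

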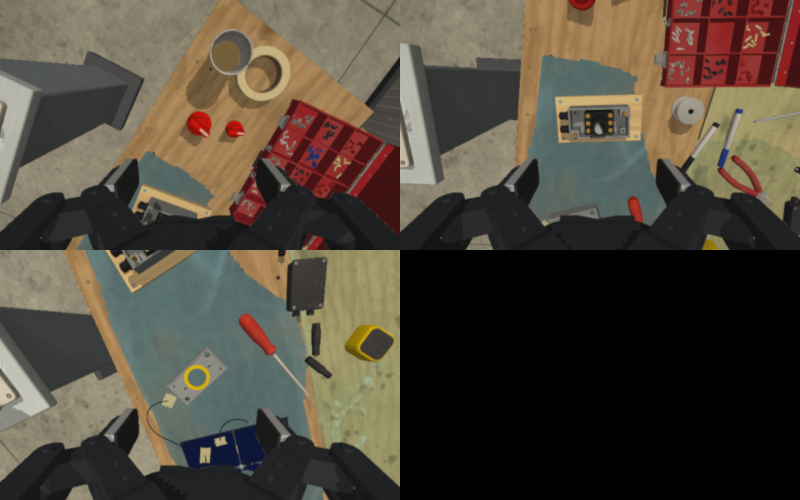

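The montage (half scale) shows the big handle at (198,124), with the smaller look-alike at (235,129). The isolator is at (598,120) and the cover at (197,377), so the larger knob is confirmed. Next come closer views of the cover, shaft and handle.

```bash
cat >> h.py <<'E'
def look(p,h,yaw,fn,key):
    import pickle
    M=np.array(manip.camera("wrist")["mount"]);Rm=R.from_rotvec(down(yaw)).as_matrix()
    camo=Rm@M[:3,3]; d=Rm@M[:3,2]; s=(p[2]-(h+camo[2]))/d[2]
    t=np.array([*(p-camo-s*d)[:2],h]); manip.move_to(t,down(yaw)); manip.hold(.3)
    c=snap("wrist",fn);pickle.dump(c,open(key+".pkl","wb"));return c
E
python3 - <<'E'
from h import *
import pickle
P=dict(cov=[.49,-.237,.026],iso=[.531,.023,.08],han=[.49,.254,.03]); 
for n,h in [("han",.15),("iso",.2),("cov",.14)]:
    c0=pickle.load(open(f"w_{n}.pkl","rb"))
    uv=dict(han=(317,198),iso=(317,196),cov=(315,203))[n]
    p=ray(c0,*uv,P[n][2]); print(n,p.round(3))
    c=look(p,h,np.arctan2(p[1],p[0])+np.pi/2,f"pics/c_{n}.png","c_"+n)
print(manip.get_time())
f=lambda n:cv2.imread(f"pics/c_{n}.png")
cv2.imwrite("pics/m2.png",np.vstack([np.hstack([f("cov")[50:350,120:520],f("han")[50:350,120:520]]),np.hstack([f("iso")[50:350,120:520],cv2.resize(f("iso")[140:260,240:400],(400,300),interpolation=2)])]))
E
```

```text
han [0.487 0.263 0.03 ]
iso [0.532 0.032 0.08 ]
cov [ 0.49  -0.236  0.026]
9.55
```

View pics/m2.png

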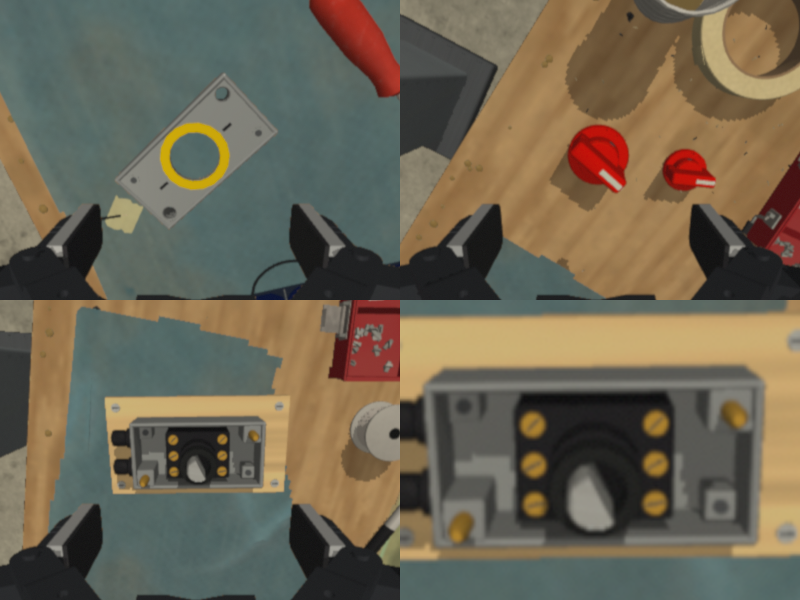

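The close views, in montage pixels, show the cover ring at (195,156) with post holes at (222,93) and (168,212). The handle is at (598,155) with its white stripe at lower right. In the isolator zoom the posts are near (740,415) and (460,525), and the shaft's flat faces roughly right. Next I'll compute the cover and board poses from masks.

```bash
python3 - <<'E'
from h import *
import pickle
def comp(m,near):
    n,l,s,ce=cv2.connectedComponentsWithStats(m.astype(np.uint8));
    k=min(range(1,n),key=lambda i:np.hypot(*(ce[i]-near))+(1e4 if s[i,4]<150 else 0));return l==k,ce[k]
c=pickle.load(open("c_cov.pkl","rb"));im=c["image"];hsv=cv2.cvtColor(im,cv2.COLOR_RGB2HSV)
y,ce=comp((hsv[...,0]>20)&(hsv[...,0]<34)&(hsv[...,1]>150)&(hsv[...,2]>120),(315,206))
pts=np.argwhere(y)[:,::-1].astype(np.float32);e=cv2.fitEllipse(cv2.convexHull(pts));print("ring",e)
ctr=ray(c,*e[0],.026);print(ctr.round(4))
g,ce=comp(((hsv[...,1]<45)&(hsv[...,2]>90)),(315,206));print(g.sum(),ce)
hp=cv2.convexHull(np.argwhere(g)[:,::-1].astype(np.int32))[:,0]
W=np.array([ray(c,*p,.026)[:2] for p in hp]);r=cv2.minAreaRect((W*1000).astype(np.float32));print("cover rect",r)
h=cv2.boxPoints(r);print(h.round(1))
c=pickle.load(open("c_iso.pkl","rb"));im=c["image"];hsv=cv2.cvtColor(im,cv2.COLOR_RGB2HSV)
m,ce=comp((hsv[...,0]<30)&(hsv[...,1]>50)&(hsv[...,2]>195),(318,196));print(m.sum(),ce)
hp=cv2.convexHull(np.argwhere(m)[:,::-1].astype(np.int32))[:,0]
W=np.array([ray(c,*p,.012)[:2] for p in hp]);r=cv2.minAreaRect((W*1000).astype(np.float32));print("board",r)
print(cv2.boxPoints(r).round(1))
b=(hsv[...,0]>10)&(hsv[...,0]<24)&(hsv[...,1]>150)&(hsv[...,2]>100)
n,l,s,ce=cv2.connectedComponentsWithStats(b.astype(np.uint8))
for i in range(1,n):
    if s[i,4]>8 and abs(ce[i][0]-318)<90 and abs(ce[i][1]-200)<60: print(s[i],ce[i].round(1))
E
```

```text
ring ((314.2332763671875, 205.72071838378906), (66.44087982177734, 68.92666625976562), 94.41321563720703)
[ 0.4894 -0.236   0.026 ]
40633 [236.15846726 187.93822755]
cover rect ((459.3562927246094, -207.7922821044922), (304.9262390136719, 205.7512969970703), 76.29705047607422)
[[ 323.3 -331.5]
 [ 523.2 -380.3]
 [ 595.4  -84. ]
 [ 395.5  -35.3]]
3305 [308.92980333 157.37034796]
board ((530.405517578125, 64.21981048583984), (180.0477294921875, 33.45308303833008), 9.747706413269043)
[[438.8  65.5]
 [444.5  32.5]
 [622.   63. ]
 [616.3  95.9]]
[370 181   8  10  53] [373.6 185.3]
[288 185  10  10  73] [292.5 189.5]
[337 184  10  10  67] [341.9 189. ]
[289 201   9  10  63] [293.3 205.4]
[337 201  10   9  62] [341.9 205. ]
[289 217   9   9  59] [293.2 221.2]
[337 217  10   9  62] [341.5 220.9]
[260 226   8  11  62] [263.7 230.7]
```

```bash
python3 - <<'E'
from h import *
import pickle
c=pickle.load(open("c_cov.pkl","rb"));im=c["image"];hsv=cv2.cvtColor(im,cv2.COLOR_RGB2HSV)
print("gray",hsv[235,290],hsv[170,340],"teal",hsv[100,250],hsv[250,350])
g=((hsv[...,1]<30)&(hsv[...,2]>90)).astype(np.uint8);g=cv2.morphologyEx(g,cv2.MORPH_OPEN,np.ones((3,3)))
n,l,s,ce=cv2.connectedComponentsWithStats(g)
k=l[235,290];print(s[k],ce[k])
hp=cv2.convexHull(np.argwhere(l==k)[:,::-1].astype(np.int32))[:,0]
W=np.array([ray(c,*p,.026)[:2] for p in hp]);print("cover",cv2.minAreaRect((W*1000).astype(np.float32)))
# holes from montage
for u,v in [(342,143),(289,262)]: print(ray(c,u,v,.026).round(4))
c=pickle.load(open("c_iso.pkl","rb"))
W=np.array([ray(c,*p,.012)[:2] for p in [(225,147),(410,147),(406,241),(232,243)]])*1000
r=cv2.minAreaRect(W.astype(np.float32));print("board",W.round(1),r,W.mean(0))
a=ray(c,376,187.2,.066);b=ray(c,262.3,233.5,.066);print("posts",a.round(4),b.round(4),np.linalg.norm(a-b),(a+b)/2)
d=(a-b);print("yaw iso",np.degrees(np.arctan2(d[1],d[0])-np.arctan2(40,96)))
im=c["image"][130:250,220:420,::-1]; cv2.imwrite("pics/iz.png",cv2.resize(im,None,fx=4,fy=4,interpolation=2))
E
```

```text
gray [ 27  17 133] [ 30  16 130] teal [ 77  34 105] [ 86  49 104]
[ 234  123  164  158 7978] [315.71647029 200.364001  ]
cover ((485.3963928222656, -236.4896240234375), (128.48760986328125, 65.09152221679688), 18.879688262939453)
[ 0.5289 -0.2014  0.026 ]
[ 0.4499 -0.2703  0.026 ]
board [[441.4  67.1]
 [621.3  78.3]
 [631.  -19.3]
 [447.4 -33.1]] ((535.43896484375, 23.829811096191406), (184.07595825195312, 100.33137512207031), 4.290999412536621) [535.27910148  23.24475143]
posts [0.5815 0.0474 0.066 ] [4.878e-01 4.000e-04 6.600e-02] 0.1048114047242189 [0.53464388 0.02389218 0.066     ]
yaw iso 3.971789441098586
```

View pics/iz.png

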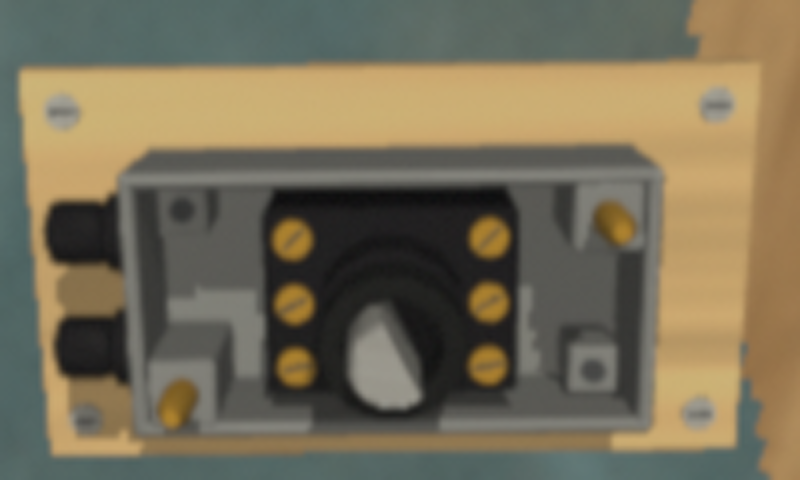

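The zoomed view gives post tips at (625,235) and (172,415), with glands to the left, so the isolator is at about (0.5347, 0.0236) with yaw about 4°. The shaft's flat chord runs from about (380,333) to (422,402). Grasping the cover now.

```bash
python3 - <<'E'
from h import *
import pickle
c=pickle.load(open("c_iso.pkl","rb"))
W=np.array([ray(c,*p,.05)[:2] for p in [(250,173),(385,173),(382.5,237.5),(253.3,237.5)]])*1000
print("rim",W.mean(0),cv2.minAreaRect(W.astype(np.float32)))
y=np.radians(18.5);x=np.array([.4894,-.236])
manip.move_to([*x,.10],down(y))
manip.servo_line([*x,.027],rate=.08)
print(manip.get_contact_force())
manip.command_gripper(.05,40)
print("w",manip.get_width(),manip.get_grip_force())
manip.servo_line([*x,.15],rate=.1);manip.hold(.2)
c=snap("wrist","pics/inhand.png");pickle.dump(c,open("ih.pkl","wb"))
print(manip.get_width(),manip.get_position(),manip.get_contact_force(),manip.get_time())
hsv=cv2.cvtColor(c["image"],cv2.COLOR_RGB2HSV)
m=((hsv[...,0]>20)&(hsv[...,0]<34)&(hsv[...,1]>150)&(hsv[...,2]>100)).astype(np.uint8)
n,l,s,ce=cv2.connectedComponentsWithStats(m)
for i in range(1,n):
  if s[i,4]>200: print(s[i],ce[i])
E
```

```text
rim [534.51121717  23.54317839] ((534.7337646484375, 23.564605712890625), (119.422119140625, 60.15209197998047), 3.5841386318206787)
[ 0.30857602 -0.30773827 -0.28298058]
w 0.06125348748176258 43.82673382759094
0.06059609577127929 [ 0.48921571 -0.23590992  0.14955984] [-0.49813795 -0.641459   -0.89225212] 13.3833
[ 253  217  125  114 5244] [315.29824561 272.39416476]
```

View pics/inhand.png

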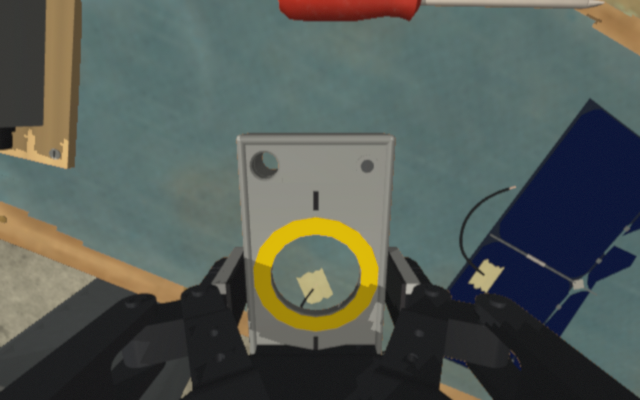

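The cover is held squarely, with its ring centred at about (315,274) between the pads. Next I'll compute its offset in the hand and place it.

```bash
python3 - <<'E'
from h import *
import pickle
c=pickle.load(open("ih.pkl","rb"))
hsv=cv2.cvtColor(c["image"],cv2.COLOR_RGB2HSV)
m=((hsv[...,0]>20)&(hsv[...,0]<34)&(hsv[...,1]>150)&(hsv[...,2]>100)).astype(np.uint8)
e=cv2.fitEllipse(cv2.convexHull(np.argwhere(m&(cv2.connectedComponents(m)[1]==cv2.connectedComponents(m)[1][225,315]))[:,::-1].astype(np.float32)))
p=np.array([.48922,-.23591,.14956]);rc=ray(c,*e[0],.14856)
off=R.from_rotvec(down(np.radians(18.5))).as_matrix().T@(rc-p);print(e,"offset in tool",off.round(4))
y=np.radians(3.9);o=R.from_rotvec(down(y)).as_matrix()@np.array([off[0],off[1],0])
t=np.array([.5346,.0236])-o[:2];print(t)
manip.move_to([*t,.18],down(y)); manip.servo_line([*t,.100],rate=.1)
manip.hold(.2);f0=manip.get_contact_force()[2]
for z in np.arange(.098,.0755,-.002):
    manip.servo_line([*t,z],rate=.04)
    f=np.array(manip.get_contact_force());print(round(z,4),f.round(1),round(manip.get_position()[2],4),np.round(manip.get_torque(),2))
    if abs(f[2]-f0)>12: break
snap("wrist","pics/seat.png");print(manip.get_time())
E
```

```text
((315.38134765625, 273.9110412597656), (113.15917205810547, 124.99554443359375), 90.92989349365234) offset in tool [0.0006 0.0001 0.001 ]
[0.53398944 0.02365508]
0.098 [-0.5 -0.4 -1.6] 0.098 [-0.02  0.06  0.05]
0.096 [-1.2 -0.1 -2.8] 0.0958 [0.01 0.01 0.  ]
0.094 [-0.4 -0.1 -1.5] 0.0939 [-0.04 -0.04  0.02]
0.092 [ 0.1  0.1 -2.3] 0.0919 [-0.01  0.04  0.03]
0.09 [-0.6 -0.6 -1.7] 0.0899 [-0.01 -0.02  0.01]
0.088 [-0.6  0.1 -1.6] 0.0879 [0.03 0.01 0.01]
0.086 [-0.7  1.  -2.4] 0.0859 [-0.01  0.01 -0.02]
0.084 [-0.1 -0.3 -1.1] 0.0838 [ 0.02 -0.05 -0.03]
0.082 [-0.9  0.2 -2.1] 0.0818 [0.03 0.   0.  ]
0.08 [ 0.2 -0.6 -1.5] 0.0799 [0.03 0.03 0.  ]
0.078 [ 0.4  0.1 -2.7] 0.0779 [ 0.03 -0.01 -0.05]
0.076 [-6.7  0.9 20.4] 0.0777 [-0.14  1.02 -0.01]
18.6167
```

View pics/seat.png

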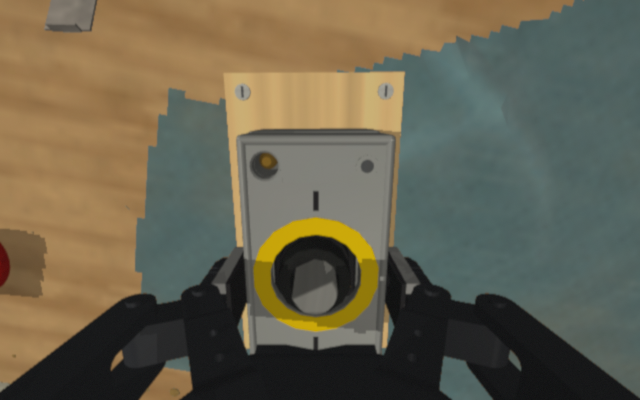

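The cover is down over the posts: contact came at z = 0.0777 and the post shows inside its hole at (265,163). Now I'll release it and look straight down on the shaft and on the handle.

```bash
python3 - <<'E'
from h import *
import pickle
manip.command_gripper(.085);p=np.array(manip.get_position())
manip.servo_line([p[0],p[1],.16],rate=.15)
for n,q,z in [("shaft",(.5346,.0236),.15),("handle",(.487,.263),.14)]:
    y=np.arctan2(q[1],q[0])+np.pi/2
    manip.move_to([q[0]-.068*np.cos(y),q[1]-.068*np.sin(y),z],down(y));manip.hold(.3)
    c=snap("wrist",f"pics/d_{n}.png");pickle.dump(c,open(f"d_{n}.pkl","wb"))
    hh=.092 if n=="shaft" else .044
    print(n,proj(c,[*q,hh]))
print(manip.get_time())
a=cv2.imread("pics/d_shaft.png");b=cv2.imread("pics/d_handle.png")
f=lambda im,r,w,h,s:cv2.resize(im[max(0,r-h):r+h,320-w:320+w],None,fx=s,fy=s,interpolation=2)
cv2.imwrite("pics/m3.png",np.vstack([np.hstack([cv2.resize(a[10:210,160:480],(400,250)),cv2.resize(b[10:210,160:480],(400,250))]),np.hstack([cv2.resize(a[82:146,270:370],(400,256),interpolation=2),cv2.resize(b[82:146,270:370],(400,256),interpolation=2)])]))
E
```

```text
shaft (np.float64(318.55340812930444), np.float64(116.01728879177927))
handle (np.float64(318.2873962654416), np.float64(116.05909948220517))
22.85
```

View pics/m3.png

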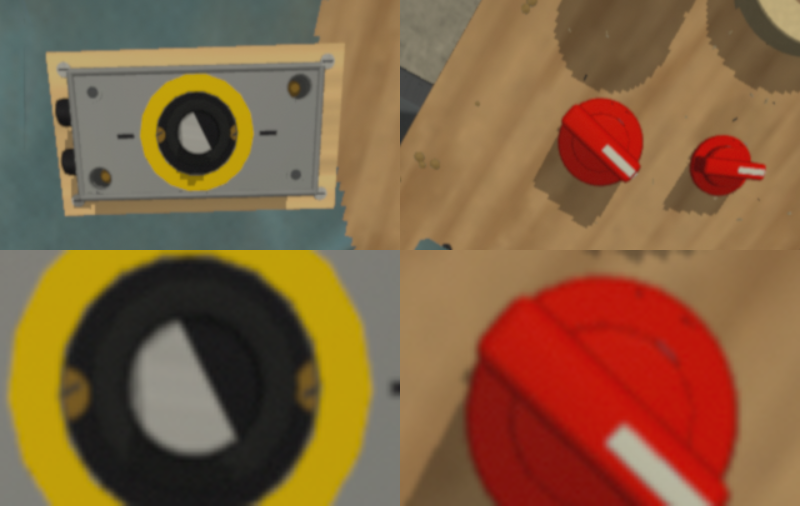

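In the shaft zoom (4×), the D chord runs (180,320)–(238,438) and faces right, with its centre near (197,387). The cover is flush, with both posts through their holes. The handle's bar runs from the upper left to the stripe at lower right, at about (670,470). Next I'll compute the angles and grasp.

```bash
python3 - <<'E'
from h import *
import pickle
c=pickle.load(open("d_shaft.pkl","rb"))
hsv=cv2.cvtColor(c["image"],cv2.COLOR_RGB2HSV)
sub=np.zeros((400,640),np.uint8);sub[92:140,298:342]=1
m=((hsv[...,2]>95)&(hsv[...,1]<60)).astype(np.uint8)*sub
n,l,s,ce=cv2.connectedComponentsWithStats(m);k=l[118,312];print("D",s[k])
hp=cv2.convexHull(np.argwhere(l==k)[:,::-1].astype(np.int32))[:,0]
W=np.array([ray(c,*p,.092)[:2] for p in hp])*1000
A,B=ray(c,315,99.5,.092)[:2],ray(c,329.5,129,.092)[:2]
d=A-B;nrm=np.array([-d[1],d[0]])
i=np.argmax(np.linalg.norm(np.roll(W,-1,0)-W,axis=1));dd=np.roll(W,-1,0)[i]-W[i];print("hull edge",np.degrees(np.arctan2(*dd[::-1]))%180,np.linalg.norm(dd),"chord pick",np.degrees(np.arctan2(*d[::-1]))%180,np.linalg.norm(d))
Sc=ray(c,319.2,116.3,.092);rt=ray(c,340,116.3,.092)-Sc
if nrm@rt[:2]<0:nrm=-nrm
print("shaft c",Sc,"flat dir",np.degrees(np.arctan2(*nrm[::-1])))
# circle fit: arc points away from flat
u=nrm/np.linalg.norm(nrm);arc=W[(W@u)<(W@u).max()-3]
X=np.c_[2*arc,np.ones(len(arc))];s_=np.linalg.lstsq(X,(arc**2).sum(1),rcond=None)[0];print("arc centre",s_[:2],np.sqrt(s_[2]+s_[:2]@s_[:2]))
# ring centre + cover
y=((hsv[...,0]>20)&(hsv[...,0]<34)&(hsv[...,1]>190)&(hsv[...,2]>120)).astype(np.uint8);l=cv2.connectedComponents(y)[1]
k=np.bincount(l[l>0]).argmax();e=cv2.fitEllipse(cv2.convexHull(np.argwhere(l==k)[:,::-1].astype(np.float32)));print("ring",e,ray(c,*e[0],.076))
c=pickle.load(open("d_handle.pkl","rb"));hsv=cv2.cvtColor(c["image"],cv2.COLOR_RGB2HSV)
w=((hsv[...,1]<80)&(hsv[...,2]>140)).astype(np.uint8);w[:110]=0;w[160:]=0;w[:,:310]=0;w[:,360:]=0
l=cv2.connectedComponentsWithStats(w);k=1+np.argmax(l[2][1:,4]);print("stripe",l[2][k],l[3][k])
sp=np.array([ray(c,*p[::-1],.044)[:2] for p in np.argwhere(l[1]==k)])*1000
r=cv2.fitLine(sp.astype(np.float32),cv2.DIST_L2,0,.01,.01).ravel();print("stripe line",r,np.degrees(np.arctan2(r[1],r[0])))
red=(((hsv[...,0]<8)|(hsv[...,0]>172))&(hsv[...,1]>150)&(hsv[...,2]>60)).astype(np.uint8);l=cv2.connectedComponents(red)[1];k=l[116,310]
cs=cv2.findContours((l==k).astype(np.uint8),cv2.RETR_EXTERNAL,cv2.CHAIN_APPROX_NONE)[0][0][:,0]
W=np.array([ray(c,*p,.008)[:2] for p in cs])*1000
best=0;rng=np.random.default_rng(0)
for _ in range(500):
    t=W[rng.choice(len(W),3,False)];q=np.linalg.lstsq(np.c_[2*t,np.ones(3)],(t**2).sum(1),rcond=None)[0]
    if abs(np.sqrt(abs(q[2]+q[:2]@q[:2]))-27)>1.2: continue
    inl=abs(np.linalg.norm(W-q[:2],axis=1)-27)<.8
    if inl.sum()>best: best=inl.sum();I=inl
t=W[I];q=np.linalg.lstsq(np.c_[2*t,np.ones(len(t))],(t**2).sum(1),rcond=None)[0];print("skirt",q[:2],np.sqrt(q[2]+q[:2]@q[:2]),best,len(W))
print("bar rear end",ray(c,296.3,100.3,.044)*1000)
E
```

```text
D [304 101  24  32 511]
hull edge 120.22014793511747 14.348275541978623 chord pick 119.86548947614774 0.017587533696543128
shaft c [0.53496358 0.02346563 0.092     ] flat dir 29.86548947614773
arc centre [534.54519863  23.66859739] 8.73314012619788
ring ((316.8937683105469, 115.36593627929688), (88.97157287597656, 92.9595718383789), 179.51385498046875) [0.53372218 0.02407256 0.076     ]
stripe [322 127  26  24 186] [334.39247312 138.30645161]
stripe line [ 9.6813232e-01 -2.5043914e-01  5.0361575e+02  2.5535953e+02] -14.5035
skirt [490.78068159 258.6190325 ] 26.619840503670243 144 253
bar rear end [469.45451081 264.9363845   44.        ]
```

```bash
python3 - <<'E'
from h import *
import pickle
y=np.radians(165.5);x=np.array([.4908,.2586])
manip.move_to([*x,.12],down(y));manip.command_gripper(.045)
manip.servo_line([*x,.050],rate=.08)
f=manip.get_contact_force();manip.command_gripper(0.0,60);print(f,"w",manip.get_width(),manip.get_grip_force())
manip.servo_line([*x,.15],rate=.12)
y2=np.radians(210);t=np.array([.5348,.0236])
manip.move_to([*t,.20],down(y2));manip.hold(.2)
c=snap("wrist","pics/hh.png");pickle.dump((c,manip.get_position()),open("hh.pkl","wb"));print(manip.get_width(),manip.get_contact_force(),manip.get_position(),manip.get_time())
E
```

```text
[ 0.30198918  0.17261308 -0.84550852] w 0.012366797656900486 59.389450550079346
0.012508689708161611 [ 0.11198447  0.09288328 -0.28219794] [0.53469915 0.02435814 0.19975859] 27.8
```

View pics/hh.png

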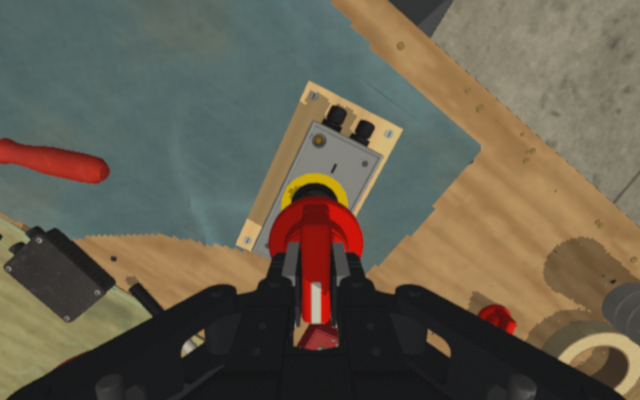

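The handle is upright in the grip, bar along the tool axis, stripe at (317,300), skirt arc about (315,232). Next I'll fit the skirt to get its in-hand offset.

```bash
python3 - <<'E'
from h import *
import pickle
c,p=pickle.load(open("hh.pkl","rb"));p=np.array(p)
hsv=cv2.cvtColor(c["image"],cv2.COLOR_RGB2HSV)
red=(((hsv[...,0]<8)|(hsv[...,0]>172))&(hsv[...,1]>150)&(hsv[...,2]>60)).astype(np.uint8);l=cv2.connectedComponents(red)[1];k=l[225,295]
cs=cv2.findContours((l==k).astype(np.uint8),cv2.RETR_EXTERNAL,cv2.CHAIN_APPROX_NONE)[0][0][:,0]
cs=cs[(cs[:,1]<240)]
# upper arc: topmost edge pixels only
cs=np.array([q for q in cs if q[1]<=cs[cs[:,0]==q[0]][:,1].min()+0])
T=np.array(c["cam_to_world"]);Rt=R.from_rotvec(down(np.radians(210))).as_matrix()
for z in (.042,.050):
    W=np.array([(Rt.T@(ray(c,*q,p[2]-z)-p))[:2] for q in cs])*1000
    q=np.linalg.lstsq(np.c_[2*W,np.ones(len(W))],(W**2).sum(1),rcond=None)[0];print(z,"centre in tool",q[:2],np.sqrt(q[2]+q[:2]@q[:2]),len(W),cs[:,1].min(),cs[:,1].max())
# stripe
w=((hsv[...,1]<80)&(hsv[...,2]>140)).astype(np.uint8);w[:270]=0;w[325:]=0;w[:,:308]=0;w[:,326:]=0
pp=np.argwhere(w);W=np.array([(Rt.T@(ray(c,*q[::-1],p[2]-.006)-p))[:2] for q in pp])*1000
L=cv2.fitLine(W.astype(np.float32),cv2.DIST_L2,0,.01,.01).ravel();print("stripe",L,np.degrees(np.arctan2(L[1],L[0])),W.min(0),W.max(0))
print("bar rear edge candidates",hsv[195:215,315].tolist())
E
```

```text
0.042 centre in tool [3.59806193 0.26387513] 25.177177449575005 94 196 238
0.05 centre in tool [0.41011396 0.27629028] 26.405727876377227 94 196 238
stripe [ 9.9998784e-01 -4.9296077e-03 -1.3678268e+01  2.0219472e-01] -0.28244686 [-23.81239917  -1.41851037] [-3.33230992  2.27340377]
bar rear edge candidates [[5, 97, 50], [2, 175, 73], [1, 206, 94], [1, 223, 102], [1, 227, 110], [2, 231, 118], [1, 230, 123], [1, 231, 127], [1, 226, 124], [1, 224, 106], [1, 223, 96], [1, 223, 95], [0, 218, 96], [1, 215, 96], [1, 219, 98], [1, 222, 101], [1, 224, 100], [1, 213, 96], [2, 222, 94], [1, 217, 95]]
```

```bash
python3 - <<'E'
from h import *
t=np.array([.53515,.0236]);y=down(np.radians(210))
manip.servo_line([*t,.150],y,rate=.08);manip.hold(.3)
p=np.array(manip.get_position());e=p[:2]-t;print("err",e.round(5));cmd=t-e
for z in np.arange(.147,.1305,-.0015):
    manip.servo_line([*cmd,z],y,rate=.03)
    f=np.array(manip.get_contact_force());p=np.array(manip.get_position());print(round(z,4),f.round(1),p.round(4),np.round(manip.get_torque(),2))
    if f[2]>14 or np.hypot(*f[:2])>14: print("stop");break
print(manip.get_time())
E
```

```text
err [2.4e-04 2.0e-05]
0.147 [ 0.2 -0.5  0.5] [0.5347 0.0236 0.1468] [-0.06  0.01 -0.07]
0.1455 [ 0.6  0.6 -1.1] [0.5348 0.0236 0.1454] [0.03 0.03 0.02]
0.144 [ 0.9  0.6 -0.7] [0.5349 0.0236 0.1439] [ 0.   -0.01  0.03]
0.1425 [ 1.5  0.3 -0.7] [0.5348 0.0236 0.1424] [ 0.04 -0.01 -0.01]
0.141 [-0.4  0.2 -1.1] [0.5348 0.0236 0.1409] [ 0.01 -0.08  0.03]
0.1395 [-0.2  0.3 -1.4] [0.5348 0.0236 0.1394] [0.01 0.02 0.05]
0.138 [-0.6 -0.5 -0.3] [0.5348 0.0236 0.1379] [-0.01  0.04 -0.02]
0.1365 [ 0.2  0.1 -1.1] [0.5348 0.0236 0.1364] [-0.03 -0.03 -0.03]
0.135 [ 0.8 -0.2 -0.5] [0.5348 0.0236 0.1349] [ 0.01 -0.03  0.04]
0.1335 [ 1.   0.1 -1.2] [0.5349 0.0236 0.1334] [0.01 0.01 0.01]
0.132 [ 0.1 -0.9  3.3] [0.5351 0.0236 0.1322] [ 0.02  0.06 -0.  ]
31.625
```

Slid on cleanly and the seal made contact at 0.132, as predicted. Pressing home.

```bash
python3 - <<'E'
from h import *
t=np.array([.535,.0236]);y=down(np.radians(210))
for z in np.arange(.131,.1195,-.001):
    manip.servo_line([*t,z],y,rate=.03);manip.hold(.1)
    f=np.array(manip.get_contact_force());p=np.array(manip.get_position());print(round(z,4),f.round(1),p.round(4),manip.get_width().__round__(4))
    if f[2]>22: print("stop");break
manip.hold(.5);print(manip.get_contact_force(),manip.get_position(),manip.get_grip_force(),manip.get_time())
snap("wrist","pics/end.png");
a=snap("scene");cv2.imwrite("pics/e2.png",np.hstack([cv2.resize(cv2.imread("pics/end.png")[100:350,200:440],(400,417)),cv2.resize(a["image"][160:300,280:415,::-1],(400,417),interpolation=2)]))
E
```

```text
0.131 [-1.1  0.2  4.1] [0.5351 0.0236 0.1312] 0.0123
0.13 [-1.1  0.1  4.6] [0.5351 0.0236 0.1301] 0.0128
0.129 [ 0.2 -0.8  5.6] [0.5352 0.0236 0.1291] 0.0122
0.128 [-1.2 -0.3  7.5] [0.5352 0.0236 0.1282] 0.0123
0.127 [-0.7 -0.2  7.8] [0.5352 0.0236 0.1274] 0.0127
0.126 [-2.8 -0.1 10.9] [0.5353 0.0236 0.1266] 0.0126
0.125 [-5.6 -0.2 20.8] [0.5353 0.0236 0.1266] 0.0123
0.124 [-9.6 -0.8 32.1] [0.5353 0.0236 0.1266] 0.0125
stop
[-8.79244747 -0.99329179 32.67277526] [0.5352732  0.02359972 0.12654097] 62.938663959503174 34.925
```

View pics/e2.png

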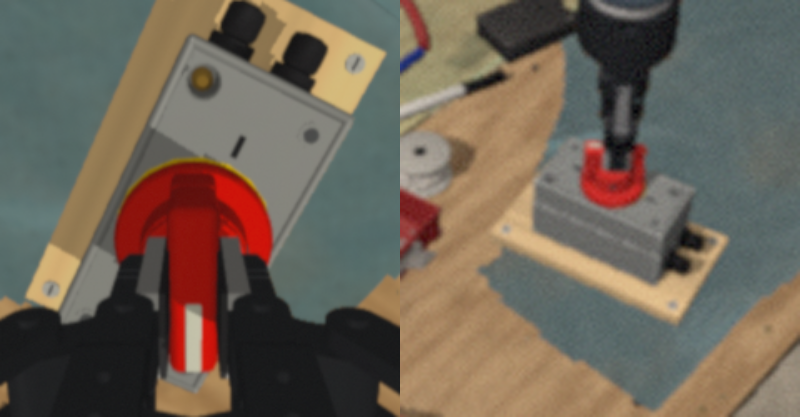

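The handle's skirt is down on the cover, pointer over the flat. The cover is flush on the base all round, and there is a hard stop at about 32 N. Handing in.

```bash
python3 -c "
from rig import manip
print(manip.sign_off())"
```

```text
the job is handed in; nothing more can be done
None
```

I handed the job in at about 35 s: the cover is flush over both posts, and the handle is keyed onto the D-shaft, held and pressed home against the seal with about 32 N. The hand-in call gave no verdict.

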